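Sweep the worn bearings off the work board into the catch tray

TASK

Four worn ball bearings, pressed out of their pulleys, lie scattered on the light wooden work board: sweep all four along the board and over its end into the metal catch tray standing against it. Push them gently with the fingertips, without gripping, lifting or pressing hard on them. Leave the steel drift and sleeve that stand among them, and everything else on the bench, where they are.

Things in the scene. Friction and masses are not known exactly. Their poses are not given: they have to be found in the camera images.
- board: Light hardwood work board, 300 mm along its own x, 400 mm along its own y, 60 mm thick, screwed flat to the bench. Origin: centre of its underside, at bench height; its top is 60 mm higher. Its two short ends are the faces at own y = +200 and -200 mm: the tray stands against one of them and the rack against the other, and which is which changes.
- tray: Open sheet-steel catch tray, 260 mm along its own x, 150 mm along its own y, 45 mm high, walls and floor 3 mm, fixed to the bench and parallel to the board. Its long side faces the board's end with a 1 mm gap, its rim 15 mm below the board's top; it may be off the board's middle line along x by up to 30 mm. Origin: centre of its underside.
- rack: Dark steel block, 170 mm (own x) by 90 mm (own y) by 45 mm, with steel and brass drifts standing in it up to 105 mm above the bench; fixed at the other end of the board, 31 mm from it. Origin: centre of its underside.
- bearing0_center (a point): Worn shielded ball bearing 1 of 4 (all alike): a flat steel ring 40 mm across, 12 mm high, 17 mm bore, about 65 g, lying flat and loose on the board, its centre 60 to 105 mm to one side of the board's middle line (own x = 0) and at least 80 mm in from the short ends. The point is its centre, 6 mm above its underside.
- bearing1_center (a point): Worn shielded ball bearing 2 of 4 (all alike): a flat steel ring 40 mm across, 12 mm high, 17 mm bore, about 65 g, lying flat and loose on the board, its centre 60 to 105 mm to one side of the board's middle line (own x = 0) and at least 80 mm in from the short ends. The point is its centre, 6 mm above its underside.
- bearing2_center (a point): Worn shielded ball bearing 3 of 4 (all alike): a flat steel ring 40 mm across, 12 mm high, 17 mm bore, about 65 g, lying flat and loose on the board, its centre 60 to 105 mm to one side of the board's middle line (own x = 0) and at least 80 mm in from the short ends. The point is its centre, 6 mm above its underside.
- bearing3_center (a point): Worn shielded ball bearing 4 of 4 (all alike): a flat steel ring 40 mm across, 12 mm high, 17 mm bore, about 65 g, lying flat and loose on the board, its centre 60 to 105 mm to one side of the board's middle line (own x = 0) and at least 80 mm in from the short ends. The point is its centre, 6 mm above its underside.
- drift_center (a point): Stepped steel press drift standing loose on the board near its own middle line (own x = 0): foot 34 mm across and 22 mm high, stem 22 mm across, 55 mm tall in all. The point is on its axis, half-way up. Bystander.
- sleeve_center (a point): Plain dark steel receiver sleeve standing loose on the board near its own middle line (own x = 0), 38 mm across, 38 mm tall. The point is on its axis, half-way up. Bystander.
- oil: Amber oil bottle, 52 mm across, 135 mm tall, standing on the bench to the left of the board. Origin: centre of its underside. Bystander.
- grease: Grey grease jar, 76 mm across, 55 mm tall, on the bench to the right of the board. Origin: centre of its underside. Bystander.
- pulley0: Black belt pulley, 80 mm across, 20 mm high, lying on the bench beyond the board. Origin: centre of its underside. Bystander.
- pulley1: A second black belt pulley like the first. Origin: centre of its underside. Bystander.
- hammer: Hammer lying on the bench to the right of the board. Bystander.

How it is judged:
At the end, for the whole second after the job is handed in: The centres of all four bearings are inside the tray's walls and below its rim (45 mm above the bench), and at rest (under 20 mm/s); the drift, the sleeve and the loose things on the bench are within 15 mm of where they stood (x of bearing0_center in the frame of tray between -0.127 and 0.127 m and y of bearing0_center in the frame of tray between -0.072 and 0.072 m and z of each of bearing0_center, bearing1_center, bearing2_center, bearing3_center in the frame of tray below 0.045 m and linear speed of each of bearing0, bearing1, bearing2, bearing3 below 0.02 m/s and x of bearing1_center in the frame of tray between -0.127 and 0.127 m and y of bearing1_center in the frame of tray between -0.072 and 0.072 m and x of bearing2_center in the frame of tray between -0.127 and 0.127 m and y of bearing2_center in the frame of tray between -0.072 and 0.072 m and x of bearing3_center in the frame of tray between -0.127 and 0.127 m and y of bearing3_center in the frame of tray between -0.072 and 0.072 m and distance of each of drift_center, sleeve_center, oil, grease, pulley0, pulley1, hammer from where it was at the start of the episode below 0.015 m); the robot touches nothing.
It fails at once if a bearing is lifted off the board (its centre more than 18 mm above where it lies) (height (world z) of any of bearing0_center, bearing1_center, bearing2_center, bearing3_center above 0.084 m).
It fails at once if a bearing is gripped, or pressed hard, with the fingers (over 15 N) (contact force between the fingers and bearing0 above 15 N or contact force between the fingers and bearing1 above 15 N or contact force between the fingers and bearing2 above 15 N or contact force between the fingers and bearing3 above 15 N).
It fails at once if a bystander is moved by more than 15 mm (distance of any of drift_center, sleeve_center, oil, grease, pulley0, pulley1, hammer from where it was at the start of the episode above 0.015 m).
It fails at once if the drift, the sleeve, the oil bottle or the grease jar is tipped (angle between any of drift_center, sleeve_center, oil, grease's own z axis and vertical above 0.3 rad).
It also fails if it takes over 64 s, if anything falls off the work surface, if the arm or the gripper's body presses on something with over 40 N, if the wrist force passes 120 N, or if a joint passes its speed limit or range.

ROBOT

A 6-joint arm with a two-finger parallel gripper is mounted at the origin on the work surface. World frame = base frame: x ahead of the robot, y to its left, z up, the work surface at z = 0. Lengths are in m, angles in rad, forces in N, time in s.
With the tool pointing down it reaches from about 0.275 to 0.825 m from the base axis. Payload 4.9 kg.
Tool frame: the origin (TCP) lies midway between the tips of the shut fingers; the grasp point (between the pads) lies 19 mm behind it (grip_point_offset is the distance from the TCP to the grasp point, in m); z points along the fingers, x is the direction in which the jaws open and shut, and the axes are right-handed (so a half turn about z gives the same grasp; the last joint's range is limited). The gripper opens to 85 mm and grips with 20 to 120 N. Pads are 22 mm wide; open, the fingers measure 114 mm over their backs; the gripper's body (76 mm by 85 mm) begins 54 mm behind the grasp point. The pads swing forward as they close: fully open they stand 13 mm farther back than shut.
Start: joints at [-1.404, 0.326, -0.193, 1.052, 0, 1.437], TCP at [0.163, -0.525, 0.231] pointing down, gripper open.
Joint ranges: [-2.65, 2.65], [-0.97, 1.79], [-1.3, 1.35], [-1.93, 2.1], [-1.47, 1.37], [-3.14, 3.14]. Speed limits (rad/s): [2.57, 2.57, 3.14, 3.14, 3.14, 3.14].

INTERFACE

Orientations are given as a rotation vector (axis times angle).
In Python, from cell import * gives the robot as it stands. Calls block until the motion is done:
- movep(position, orientation): joint-space move of the TCP to a pose.
- move_l(position, velocity=0.15, rot=None, until_force=None): straight line of the TCP; rot=None keeps the orientation; velocity is the mean speed in m/s. With until_force (N) it stops when the force on the tool has changed by that much, and returns True; else False.
- set_joints(angles): joint-space move.
- let_go() and grab(newtons=None): open the fingers fully, or close them until they stop; newtons is the grip in N (None keeps the last).
- sleep(seconds).
- ik(position, orientation): joint angles nearest the present ones, or None.
- get_state(): the state.
- grab_frame(name): name is "scene" or "top"; returns a dict with "img" (400x640x3 uint8, red, green, blue), "fx", "fy", "cx", "cy" (pixels), "cam_to_world" (4x4, takes a point from camera to world coordinates). Camera axes: x right, y down, z forward; pixel columns grow to the right and rows downward; lengths in m; the calibration is good to about 2 mm. A picture is of the moment at which its call begins. There is no depth.
A pose or a line that the arm cannot do raises MotionError and nothing moves.
- sign_off(): hands the job in, once; it reports no verdict.
Trained networks look in the newest picture that a camera, given by its name, has taken for a name from the list of things; names that differ only in an ending like _2 or _b are one class to them, and where a whole thing is asked for, a point or a joint stands for the part that bears it (a point fixed in the world has none). Each returns a list of dicts, best first, with "score" (0 to 1); they miss things now and then, are a little off and sometimes report something else, mostly with a low value. They report only what shows in the picture. A call takes as long as a camera call.
- spot_in(camera, name): "centre" ([column, row] in pixels, amid what is visible of it).
- silhouettes(camera, name): "mask" (400x640 bool, what is visible of it) and "centre" ([column, row] in pixels, amid what is visible of it).
- tip_of(camera, name): "centre" ([column, row] in pixels: a listed point, or the origin of a listed thing).
The state is a dict: "clock": time; "q": joint angles; "joint_velocities": joint speeds; "tau": joint torques, N m; "position": TCP position; "eef_rot": TCP orientation; "contact_force": force on the tool from outside, world axes, zero at the start; "wrist_torque": the same for the moment, N m; "finger_gap": opening from 0.0 (shut) to 1.0 (fully open).
Only numpy, scipy, OpenCV 4.12 (cv2) and the standard library are available. Lean on these libraries where they do the work, as an engineer would, in place of code of your own. Each camera call takes 0.05 s, during which the arm holds its last target.

## Working session

There is one attempt and no reset: what is moved stays moved. The work goes in short steps, each a Python script; the robot and the scene stay as the last script left them, time stands still between calls to the robot, and variables do not carry over. Pictures are saved under pics/ and viewed, and the job is handed in when it is done.

```bash
mkdir -p pics; ls; python3 - <<'E'
from cell import *
import cv2
for n in("scene","top"):
    f=grab_frame(n); cv2.imwrite(f"pics/{n}0.png",f["img"][:,:,::-1])
    print(n,f["fx"],f["cx"],f["cy"],f["cam_to_world"])
    for k in["board","tray","rack","bearing0_center","drift_center","sleeve_center","oil","grease","pulley0","hammer"]:
        print(k,[(round(d["score"],2),[round(float(c)) for c in d["centre"]]) for d in tip_of(n,k)])
print(get_state())
E
```

```text
pics
scene 463.85765055449156 323.01809086326773 201.02112374140935 [[-0.53021973  0.58540952 -0.61332106  1.46012278]
 [ 0.84761861  0.34871894 -0.39992222  0.54898186]
 [-0.0202416  -0.731909   -0.68110167  1.07985594]
 [ 0.          0.          0.          1.        ]]
board [(0.56, [337, 220]), (0.31, [314, 191]), (0.25, [335, 228])]
tray [(0.93, [269, 190])]
rack [(0.65, [415, 257]), (0.5, [220, 178])]
bearing0_center [(0.51, [331, 180])]
drift_center [(0.65, [362, 208]), (0.46, [277, 268])]
sleeve_center [(0.72, [311, 191])]
oil [(0.9, [491, 263]), (0.43, [337, 220])]
grease [(0.67, [220, 175])]
pulley0 [(0.8, [275, 266]), (0.7, [304, 280])]
hammer [(0.96, [244, 146])]
top 395.2007997150023 307.5590973562322 201.7478563829832 [[ 0.00334235 -0.99552234  0.09446748  0.41954613]
 [-0.9999124  -0.00211725  0.01306577 -0.02023622]
 [-0.01280726 -0.09450288 -0.9954422   1.52065985]
 [ 0.          0.          0.          1.        ]]
board [(0.65, [306, 205])]
tray [(0.6, [379, 207])]
rack [(0.62, [238, 204])]
bearing0_center [(0.56, [329, 226])]
drift_center [(0.59, [283, 202]), (0.2
[... 211 characters left out ...]
]
hammer [(0.86, [446, 250])]
{'clock': 1.1, 'q': array([-1.40420253e+00,  3.26161047e-01, -1.92581683e-01,  1.05196793e+00,
        1.40644753e-06,  1.43659125e+00]), 'joint_velocities': array([-0.00099813,  0.00027512, -0.00052962, -0.00091046,  0.00331521,
       -0.00036736]), 'tau': array([ 6.05675668e-04, -4.43344474e+01,  2.62757170e+01,  1.30101806e-03,
       -2.10188323e-04,  8.92148861e-07]), 'position': array([ 0.16297174, -0.52534541,  0.23130904]), 'eef_rot': array([ 2.52916254e+00, -1.86348416e+00,  9.82127350e-05]), 'contact_force': array([-0.19862775,  0.13302367,  0.25310121]), 'wrist_torque': array([ 0.03257955,  0.0179225 , -0.01800665]), 'finger_gap': 0.9984084198634906}
```

```bash
python3 - <<'E'
import cv2
a=cv2.imread("pics/top0.png")[110:300,160:470]; cv2.imwrite("pics/top0z.png",cv2.resize(a,(775,475),interpolation=cv2.INTER_CUBIC))
a=cv2.imread("pics/scene0.png")[110:330,180:520]; cv2.imwrite("pics/scene0z.png",cv2.resize(a,(800,518),interpolation=cv2.INTER_CUBIC))
E
```

```text
(no output)
```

View pics/top0z.png

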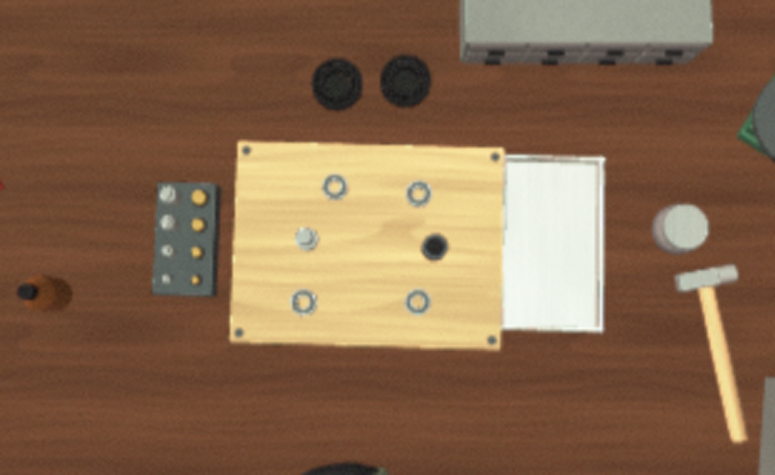

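View pics/scene0z.png

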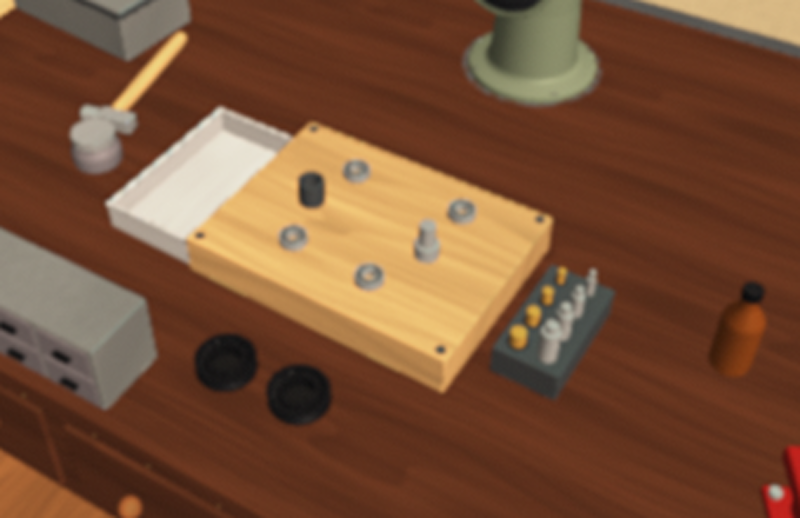

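The top view shows the tray at the right (world −y) end of the board and the rack at the left. In full-image pixels the bearings are near (293,185), (327,187), (281,231) and (327,231), with the drift at (283,205) and the sleeve at (333,208) between the two rows. Next I'll turn these into positions.

```bash
cat > h.py <<'E'
from cell import *
import numpy as np, cv2
def ray(f,px,z):
    T=np.array(f["cam_to_world"]); d=T[:3,:3]@np.array([(px[0]-f["cx"])/f["fx"],(px[1]-f["cy"])/f["fy"],1])
    o=T[:3,3]; return (o+d*(z-o[2])/d[2])
def proj(f,p):
    T=np.linalg.inv(f["cam_to_world"]); c=T[:3,:3]@np.array(p)+T[:3,3]
    return [f["fx"]*c[0]/c[2]+f["cx"],f["fy"]*c[1]/c[2]+f["cy"]]
E
python3 - <<'E'
from h import *
for n in("top","scene"):
    f=grab_frame(n)
    for fn in (spot_in,tip_of,silhouettes):
      print(n,fn.__name__,[(round(d["score"],2),np.round(d["centre"],1).tolist(),ray(f,d["centre"],.066 if fn is tip_of else .07)[:2].round(3).tolist()) for k in range(4) for d in fn(n,f"bearing{k}_center")])
    for k,z in(("drift_center",.0875),("sleeve_center",.079)):
      print(k,[(round(d["score"],2),ray(f,d["centre"],z)[:2].round(3).tolist()) for d in tip_of(n,k)])
    if n=="top":
      g=f
      hsv=cv2.cvtColor(f["img"],cv2.COLOR_RGB2HSV)
      for c in [(237,141),(504,149),(500,349),(231,342),(505,155),(604,157),(602,332),(502,329)]:
        px=(c[0]/2.5+160,c[1]/2.5+110); print("corner",px,ray(f,px,.06)[:2].round(3),ray(f,px,.045)[:2].round(3))
      # low saturation blobs on the board
      m=((hsv[...,1]<75)).astype(np.uint8)*255; m[:168]=0;m[248:]=0;m[:,:255]=0;m[:,355:]=0
      k,l,s,c=cv2.connectedComponentsWithStats(m)
      for i in range(1,k):
        if s[i,4]>15: print("blob",s[i].tolist(),c[i].round(1),ray(f,c[i],.07)[:2].round(3))
E
```

```text
top call [(0.55, [296.1, 184.2], [0.622, 0.041]), (0.31, [323.4, 141.5], [0.784, -0.06])]
top call [(0.39, [326.9, 228.7], [0.458, -0.072]), (0.52, [278.3, 229.9], [0.453, 0.106]), (0.54, [327.2, 188.8], [0.606, -0.074]), (0.64, [328.1, 186.1], [0.616, -0.077]), (0.54, [295.3, 183.6], [0.625, 0.045]), (0.43, [280.9, 228.7], [0.458, 0.097])]
top call [(0.43, [326.4, 231.2], [0.449, -0.071]), (0.38, [295.8, 142.3], [0.781, 0.044]), (0.6, [326.2, 186.5], [0.614, -0.07]), (0.34, [281.1, 204.9], [0.545, 0.096]), (0.19, [306.8, 206.7], [0.539, 0.002]), (0.47, [294.4, 184.2], [0.622, 0.048])]
drift_center [(0.57, [0.545, 0.09]), (0.57, [0.614, -0.068])]
sleeve_center [(0.43, [0.534, -0.097])]
corner (254.8, 166.4) [0.691 0.197] [0.694 0.2  ]
corner (361.6, 169.6) [ 0.679 -0.203] [ 0.682 -0.204]
corner (360.0, 249.6) [ 0.382 -0.194] [ 0.382 -0.196]
corner (252.4, 246.8) [0.391 0.201] [0.391 0.204]
corner (362.0, 172.0) [ 0.67  -0.204] [ 0.673 -0.206]
corner (401.6, 172.8) [ 0.667 -0.351] [ 0.67  -0.355]
corner (400.8, 242.8) [ 0.408 -0.343] [ 0.408 -0.347]
corner (360.8, 241.6) [ 0.412 -0.19
[... 589 characters left out ...]
 181.7], [0.455, -0.069]), (0.32, [304.9, 277.1], [0.834, 0.075])]
scene call [(0.48, [332.5, 182.9], [0.455, -0.066]), (0.65, [416.1, 252.5], [0.594, 0.296]), (0.65, [308.7, 191.2], [0.531, -0.112]), (0.56, [377.5, 197.2], [0.442, 0.095]), (0.57, [306.6, 207.1], [0.598, -0.076])]
scene call [(0.72, [361.1, 212.3], [0.534, 0.085]), (0.5, [278.7, 264.4], [0.835, -0.013]), (0.41, [333.6, 181.0], [0.449, -0.066]), (0.4, [237.4, 149.6], [0.477, -0.459]), (0.75, [237.0, 149.7], [0.478, -0.46]), (0.71, [237.4, 152.2], [0.489, -0.449]), (0.59, [337.7, 228.4], [0.631, 0.058])]
drift_center [(0.7, [0.541, 0.087]), (0.34, [0.475, -0.057])]
sleeve_center [(0.75, [0.53, -0.103]), (0.34, [0.611, 0.045])]
```

```bash
cat >> h.py <<'E'
from scipy.spatial.transform import Rotation as Ro
def sweep(b,xe,ye=-0.208,z=0.0655,hi=0.135,v=0.09,fast=False):
    b=np.array(b); e=np.array([xe,ye]); d=(e-b)/np.linalg.norm(e-b)
    s=b-d*0.044
    best=None
    for sg in(1,-1):
        p=sg*np.array([-d[1],d[0],0]); R=np.column_stack([p,np.cross([0,0,-1],p),[0,0,-1]])
        r=Ro.from_matrix(R).as_rotvec(); q=ik([*s,hi],r)
        if q is not None:
            c=abs(np.array(q)[5]-get_state()["q"][5])
            if best is None or c<best[0]: best=(c,r)
    r=best[1]
    movep([*s,hi],r)
    move_l([*s,z],0.12)
    f0=np.array(get_state()["contact_force"])
    move_l([*e,z],v)
    print("end",get_state()["position"].round(4),"dF",(np.array(get_state()["contact_force"])-f0).round(1),"t",round(get_state()["clock"],2))
    move_l([*e,hi],0.2)
def shot(tag):
    for n in("top","scene"):
        f=grab_frame(n)
        a=f["img"][110:300,160:470] if n=="top" else f["img"][110:330,180:520]
        cv2.imwrite(f"pics/{n}_{tag}.png",cv2.resize(a[:,:,::-1],None,fx=2.3,fy=2.3,interpolation=cv2.INTER_CUBIC))
E
python3 - <<'E'
from h import *
grab(20)
print(get_state()["finger_gap"])
sweep((.453,-.071),.463)
print(get_state()["clock"])
shot("1")
E
```

```text
-0.0013209002974833364
end [ 0.463  -0.2076  0.0655] dF [ 0.   0.4 -0.3] t 8.36
8.8583
```

View pics/top_1.png

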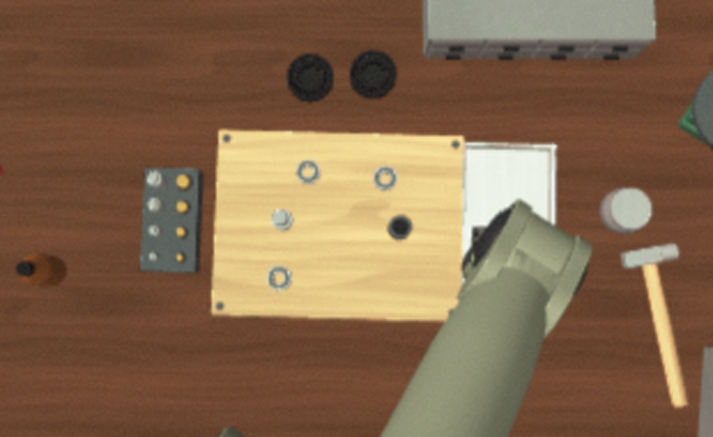

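View pics/scene_1.png

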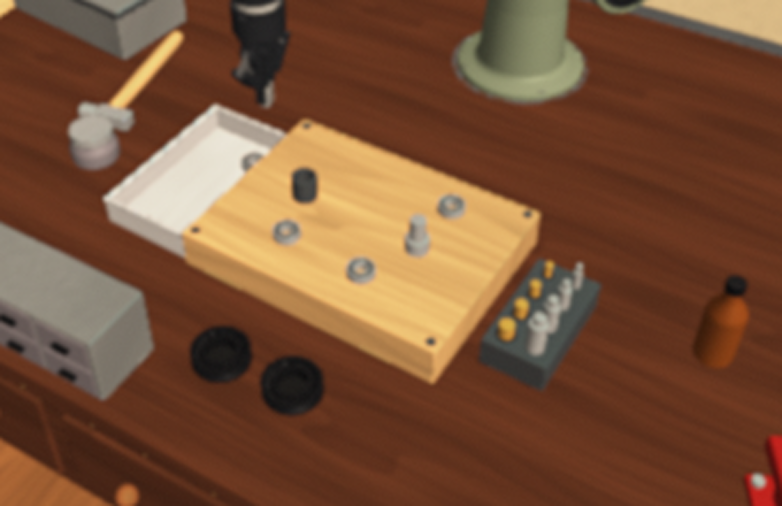

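The first bearing is gone from the board and lies in the tray, at (252,160) in the scene crop. The other three, the drift and the sleeve have not moved. I'll sweep the rest with the same stroke.

```bash
python3 - <<'E'
from h import *
sweep((.612,-.073),.600)
sweep((.622,.051),.620)
shot("2")
sweep((.452,.096),.475)
movep([0.30,-0.42,0.25],get_state()["eef_rot"])
shot("3"); print(get_state()["clock"])
E
```

```text
end [ 0.6    -0.2076  0.0655] dF [ 0.5 -0.8 -1.1] t 12.77
end [ 0.62   -0.2078  0.0655] dF [-1.   0.3 -0.7] t 18.68
end [ 0.475  -0.2078  0.0655] dF [-0.1 -0.7  0.5] t 25.48
27.2167
```

View pics/top_3.png

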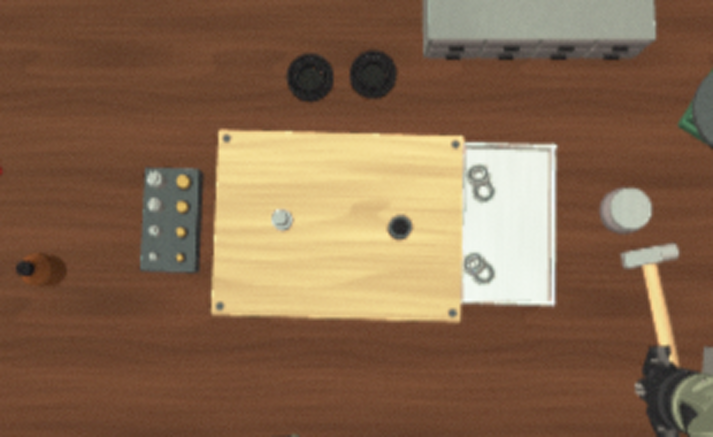

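View pics/scene_3.png

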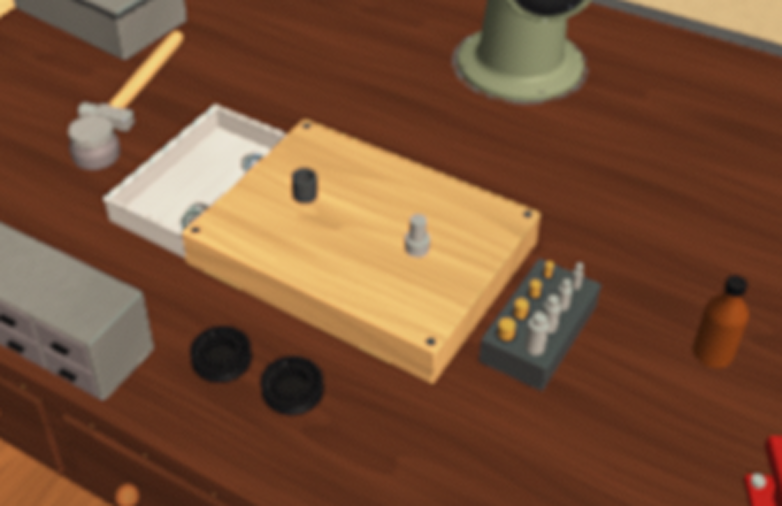

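All four bearings are in the tray, in two pairs near (481,184) and (479,268) in the top crop. The drift and sleeve stand where they were, at (282,219) and (400,227). I'll check that everything has come to rest, then hand in.

```bash
python3 - <<'E'
from h import *
a=grab_frame("top")["img"].astype(int); sleep(1.0); b=grab_frame("top")["img"].astype(int)
o=cv2.imread("pics/top0.png")[:,:,::-1].astype(int)
print("tray diff 1s",abs(a-b)[165:250,360:405].max())
d=abs(b-o).max(2)
for n,(x,y) in dict(drift=(282,205),sleeve=(333,208),oil=(185,227),grease=(434,201),p0=(294,143),p1=(323,142)).items(): print(n,d[y-8:y+9,x-8:x+9].max())
print("hammer head",d[215:228,428:458].max(),"handle",d[225:260,440:455].max())
print("contact",get_state()["contact_force"].round(2),get_state()["clock"])
sign_off()
E
```

```text
tray diff 1s 8
drift 6
sleeve 9
oil 12
grease 7
p0 12
p1 10
hammer head 8 handle 8
contact [ 0.46 -1.62  0.01] 28.3167
the job is handed in; nothing more can be done
```

All four bearings are in the catch tray, and I handed the job in at about 28 s of the 64 s allowed. I swept them one at a time with the closed fingertips, about 5 mm above the board, at 0.09 m/s.

- **Bearings:** the last pictures show all four in the tray, lying in two overlapping pairs near the board side. Two pictures 1 s apart showed no movement beyond image noise.
- **Other things:** the drift, sleeve, oil bottle, grease jar, both pulleys and hammer matched the first picture to within image noise.
- **Forces:** the tool force at the end of each stroke was within about 1.5 N of its value at the start. I did not record it during the strokes, so peak force on a bearing was not checked. The last reading was 1.7 N with the arm clear of everything in the picture; I took that as sensor drift.
- **Detection:** the trained networks missed some bearings and gave some false hits. I took the positions from a colour segmentation of the top picture instead, and these agreed with the networks' valid hits to within 2 cm or better.

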